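# Build up pressure with the blue-handled test pump

### The arm

A 7-joint arm with a two-finger parallel gripper is mounted at the origin on the work surface. World frame = base frame: x ahead of the robot, y to its left, z up, the work surface at z = 0. Lengths are in m, angles in rad, forces in N, time in s.
With the tool pointing down it reaches from about 0.4 to 0.85 m from the base axis. Payload 10.4 kg.
Tool frame: the origin (TCP) lies between the finger pads; the fingertips stand 22 mm ahead of it and the grasp point (between the pads) lies 3 mm ahead of it (r.nose_length is the distance from the TCP to the fingertips, in m); z points along the fingers, y is the line along which they close (so a half turn about z gives the same grasp; the last joint's range is limited). The gripper opens to 87 mm and grips with 3 to 60 N. Pads are 19 mm wide; open, the fingers measure 117 mm over their backs; the gripper's body (75 mm by 190 mm) begins 51 mm behind the grasp point.
Start: joints at [1.278, 0.332, -0.065, 1.46, 0.022, 1.35, -0.088], TCP at [0.167, -0.602, 0.245] pointing down, gripper open.
Joint ranges: [-2.6, 2.6], [-0.5, 2.12], [-1.47, 1.34], [0.16, 2.42], [-1.27, 4.41], [0.06, 2.06], [-2.6, 2.6]. Speed limits (rad/s): [2.22, 2.22, 2.79, 2.79, 3.14, 3.14, 3.14].

### API

Orientations are given as a unit quaternion [x, y, z, w].
In Python, from bench import readout, cams, r gives the robot as it stands. The module is installed in compiled form; this text tells all that it offers.
- The arm moves only by the tool step_arm, never from a script. Its argument "deltas" is a list that holds one entry, the list of rows, each a list of 7 numbers: the turn, a rotation vector about the tool's x, y, z in rad, then the shift along the tool's x, y, z in m, then the opening in per cent of the stroke, from 0 (shut) to 100 (fully open). A call has 1 to 20 rows; each row is the pose to reach, as a shift and turn from the pose commanded when the call began, along the tool's axes at that moment; what a row does not reach only later rows make up. A row lasts 1/8 s, in which the tool goes at most 62.5 mm and 10.7 degrees, less where a joint would pass 70% of its speed; a pose out of reach is approached as far as the arm can. A call with a gripper value outside its range is refused whole. The fingers move at their own pace and stop on an object; "squeeze" is the grip in N (left out, the last holds). Time passes only in rows, so rows that repeat a pose let the fingers close. It gives the time, the measured TCP pose, the force, the opening and the grip force at its end, in the units of the state.
- readout.read_state(): the state, without advancing time (a new reading comes with each control period).
- cams.camera(name): name is "scene" or "top" or "wrist"; returns a dict with "img" (420x560x3 uint8, red, green, blue), "fx", "fy", "cx", "cy" (pixels), "origin" and "rotation" of the camera in the world; the wrist camera has in their place "T_tool_cam" (4x4, takes a point from camera to tool coordinates, whose origin is the TCP and whose axes are the flange's). Camera axes: x right, y up, looking along -z (the intrinsics and any distortion apply to the point x, -y, -z); pixel columns grow to the right and rows downward; lengths in m; the calibration is good to about 2 mm. A picture is of the moment at which its call begins: read the wrist's pose just before it. There is no depth.
- r.close_job(): hands the job in; it is judged then, once.
The state is a dict: "time": time; "joint_positions": joint angles; "joint_vel": joint speeds; "joint_torque": joint torques, N m; "ee_pos": TCP position; "eef_rot": TCP orientation; "ft_force": force on the tool from outside, world axes, zero at the start; "torque": the same for the moment, N m; "width": finger opening in m; "grip_force": force on a finger pad.
Only numpy, scipy, OpenCV 4.12 (cv2) and the standard library are available. Lean on these libraries where they do the work, as an engineer would, in place of code of your own. Each camera call takes 0.05 s, during which the arm holds its last target. There are 200 camera calls.

### The job

Get the blue-handled hydraulic hand pump up to pressure for the housing test: push its lever all the way down and let it spring all the way back up, at least three full strokes, and finish with the lever up. Leave the orange-handled pump alone.

Things in the scene. Friction and masses are not known exactly. Their poses are not given: they have to be found in the camera images.
- blue_lever (a joint): Lever of the blue-handled pump, rad: 0 = fully up (0.61 above level, where its spring holds it), 0.70 = fully down on its stop (0.09 below level); grows as the grip is pressed down. About 4 N on the grip starts it, about 10 N holds it down, a few N more when moved fast. Let go, it springs back to 0 in about a second. The grip's point then is 248 mm above the table, and 117 mm when fully down.
- blue_grip (a point): Middle of the top face of that lever's flat blue grip (110 mm along the lever, 44 wide, 20 thick); moves with it. x: along the lever to the pump, y: level hinge axis, z: square to the top face. The hinge is 200 mm along +x and 10 mm along -z from here, 125 mm above the table. Grips point at the robot's side, within 0.35 rad of -x. The grey bolted-down pump with a dial, 185 mm tall, stands beyond.
- orange_lever (a joint): The same for the lever of the orange-handled pump, rad: 0 = fully up, where it must stay, 0.70 = fully down.
- orange_grip (a point): Middle of the top face of the orange grip of the other pump, the same in size and build as the blue one; axes as for the blue grip. One pump stands on the left of the table, the other on the right, either way round.

How it is judged:
On the way, in this order (a step that is already met when the one before it is completed fails the run):
1. the blue-handled lever is pushed fully down a first time (value of joint blue_lever above 0.61 rad), for 0.05 s.
2. it comes fully back up (value of joint blue_lever below 0.09 rad), for 0.05 s.
3. it is pushed fully down a second time (value of joint blue_lever above 0.61 rad), for 0.05 s.
4. it comes fully back up (value of joint blue_lever below 0.09 rad), for 0.05 s.
5. it is pushed fully down a third time (value of joint blue_lever above 0.61 rad), for 0.05 s.
At the end, for the whole second after the job is handed in: After at least three full strokes (lever beyond 0.61 rad down, back to under 0.09 rad between them) the blue-handled lever is up (under 0.09 rad) and at rest, and the orange-handled lever is up (under 0.09 rad) (value of joint each of blue_lever, orange_lever below 0.09 rad and velocity of joint blue_lever between -0.1 and 0.1 rad/s); the robot touches nothing.
It fails at once if the orange-handled pump's lever is pushed down by more than 0.15 rad (about 25 mm at the grip) (value of joint orange_lever above 0.15 rad).
It also fails if it takes over 48 s, if anything falls off the work surface, if the arm or the gripper's body presses on something with over 40 N, if the wrist force passes 120 N, or if a joint passes its speed limit or range.

## Working session

There is one attempt and no reset: what is moved stays moved. The work goes in short steps, Python scripts to look and compute and a tool call to move; the robot and the scene stay as the last step left them, time stands still between calls to the robot, and variables do not carry over. Pictures are saved under pics/ and viewed, at most 10 in all, crops included, and the job is handed in when it is done.

Besides the shell and the picture viewer there is one more tool, called after ">>>" by a JSON object that holds its "method" and its "body". step_arm: Moves the arm, as the interface text tells. Its arguments: {"type":"object","properties":{"deltas":{"type":"array"},"squeeze":{"type":"number"}},"required":["deltas"]}

```bash
mkdir -p pics; python3 - <<'E'
from bench import readout,cams,r
import cv2,numpy as np,pickle
s=readout.read_state();print({k:np.round(v,3) for k,v in s.items()},r.nose_length)
D={}
for n in("scene","top"):
    c=cams.camera(n);D[n]=c;cv2.imwrite(f"pics/{n}.png",c["img"][:,:,::-1])
    print(n,{k:np.round(v,3).tolist() for k,v in c.items() if k!="img"})
pickle.dump(D,open("d.pkl","wb"))
cv2.imwrite("pics/both.png",cv2.resize(np.hstack([D["scene"]["img"],D["top"]["img"]])[:,:,::-1],(800,300),interpolation=cv2.INTER_AREA))
E
```

```text
{'time': np.float64(0.0), 'joint_positions': array([ 1.278,  0.333, -0.065,  1.461,  0.022,  1.35 , -0.089]), 'joint_vel': array([ 0.   ,  0.   , -0.001,  0.001,  0.002, -0.   ,  0.   ]), 'joint_torque': array([-1.0000e-03, -6.2327e+01,  2.4000e-02, -3.8990e+01, -6.1000e-02,
        4.0000e-02,  0.0000e+00]), 'ee_pos': array([ 0.166, -0.602,  0.244]), 'eef_rot': array([ 0.991,  0.134, -0.   , -0.001]), 'ft_force': array([ 0.931, -0.057,  0.228]), 'torque': array([-0.009,  0.014,  0.027]), 'grip_force': np.float64(0.0), 'width': np.float64(0.087)} 0.022
scene {'fx': 409.242, 'fy': 409.242, 'cx': 273.611, 'cy': 211.95, 'origin': [1.048, -0.299, 1.0], 'rotation': [0.247, 0.137, 0.459, 0.843]}
top {'fx': 428.909, 'fy': 428.909, 'cx': 273.898, 'cy': 203.99, 'origin': [0.443, -0.019, 1.118], 'rotation': [-0.074, 0.061, 0.708, -0.7]}
```

View pics/both.png

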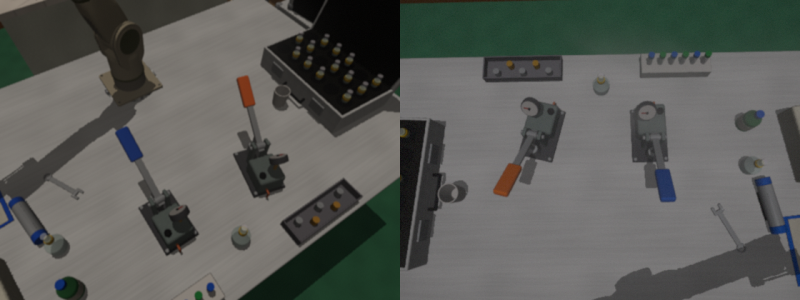

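The combined view shows the scene camera on the left and the top camera on the right. In the top view (half-size panel), the blue grip is at about (665,185) on the robot's right. The orange grip is at about (508,180) on the left.

```bash
cat >h.py <<'E'
import cv2,numpy as np
from scipy.spatial.transform import Rotation as R
def blob(img,col,near):
    h=cv2.cvtColor(img,cv2.COLOR_RGB2HSV)
    m=cv2.inRange(h,(105,120,40),(130,255,255)) if col=="blue" else cv2.inRange(h,(2,150,80),(14,255,255))
    n,l,st,c=cv2.connectedComponentsWithStats(m)
    i=min((i for i in range(1,n) if st[i,4]>200),key=lambda i:np.hypot(*(c[i]-near)))
    k=cv2.findContours((l==i).astype(np.uint8),0,2)[0][0]
    return c[i],st[i,4],cv2.minAreaRect(k)
def ray(c,p):
    d=R.from_quat(c["rotation"]).apply([(p[0]-c["cx"])/c["fx"],-(p[1]-c["cy"])/c["fy"],-1]);return np.array(c["origin"]),d
def onz(c,p,z):
    o,d=ray(c,p);return o+d*(z-o[2])/d[2]
def tri(a,b):
    (o,d),(p,e)=a,b;t=np.linalg.lstsq(np.c_[d,-e],p-o,rcond=None)[0]
    return (o+t[0]*d+p+t[1]*e)/2,np.linalg.norm(o+t[0]*d-p-t[1]*e)
E
python3 - <<'E'
import pickle;from h import *
D=pickle.load(open("d.pkl","rb"))
for col,ns,nt in(("blue",(180,202),(371,259)),("orange",(345,128),(151,252))):
    a=blob(D["scene"]["img"],col,ns);b=blob(D["top"]["img"],col,nt)
    print(col,a,b,tri(ray(D["scene"],a[0]),ray(D["top"],b[0])),onz(D["top"],b[0],.245),onz(D["scene"],a[0],.245))
    for q in cv2.boxPoints(b[2]): print(onz(D["top"],q,.248).round(3))
E
```

```text
blue (array([180.24125874, 201.14219114]), np.int32(858), ((180.2707061767578, 201.07960510253906), (48.124637603759766, 18.1165714263916), 61.38954162597656)) (array([371.21651786, 259.34375   ]), np.int32(896), ((371.1281433105469, 259.18951416015625), (47.669212341308594, 20.393245697021484), 77.73522186279297)) (array([ 0.49672566, -0.19829084,  0.24011762]), np.float64(0.00221578971023192)) [ 0.49600478 -0.19833015  0.245     ] [ 0.50082974 -0.19796591  0.245     ]
[ 0.539 -0.169  0.248]
[ 0.547 -0.21   0.248]
[ 0.454 -0.225  0.248]
[ 0.446 -0.185  0.248]
orange (array([343.98918083, 127.45904173]), np.int32(647), ((343.9931640625, 127.59852600097656), (41.948272705078125, 15.554906845092773), 75.52970886230469)) (array([149.82086168, 251.73809524]), np.int32(882), ((149.99998474121094, 251.00001525878906), (19.755260467529297, 49.49212646484375), 27.89727020263672)) (array([0.51676815, 0.25329247, 0.23774512]), np.float64(0.00025337607744670647)) [0.51609713 0.25092851 0.245     ] [0.52185806 0.24816475 0.245     ]
[0.483 0.289 0.248]
[0.572 0.246 0.248]
[0.552 0.209 0.248]
[0.464 0.253 0.248]
```

>>> {"method": "step_arm", "body": {"deltas": [[[0, 0, 0, 0, 0, -0.05, 0], [0, 0, 0, 0.03, -0.02, -0.08, 0], [0, 0, 0, 0.077, -0.054, -0.08, 0], [0, 0, 0, 0.124, -0.088, -0.08, 0], [0, 0, 0, 0.171, -0.121, -0.08, 0], [0, 0, 0, 0.218, -0.154, -0.08, 0], [0, 0, 0, 0.265, -0.187, -0.08, 0], [0, 0, 0, 0.312, -0.22, -0.08, 0], [0, 0, 0, 0.359, -0.254, -0.08, 0], [0, 0, 0, 0.4, -0.283, -0.08, 0], [0, 0, 0, 0.427, -0.301, -0.08, 0], [0, 0, 0, 0.427, -0.301, -0.08, 0], [0, 0, 0, 0.427, -0.301, -0.08, 0]]]}}

```text
time: 1.72
ee_pos: [0.4974, -0.1993, 0.3243]
eef_rot: [0.991, 0.134, -0.0, 0.0]
ft_force: [0.2, -0.6, -0.5]
width: 0.0005
grip_force: 0.0
```

>>> {"method": "step_arm", "body": {"deltas": [[[0, 0, 0, 0, 0, 0.037, 0], [0, 0, 0, 0, 0, 0.057, 0], [0, 0, 0, -0.016, -0.002, 0.077, 0], [0, 0, 0, -0.026, -0.003, 0.097, 0], [0, 0, 0, -0.033, -0.003, 0.117, 0], [0, 0, 0, -0.038, -0.004, 0.137, 0], [0, 0, 0, -0.041, -0.004, 0.157, 0], [0, 0, 0, -0.042, -0.004, 0.177, 0], [0, 0, 0, -0.042, -0.004, 0.182, 0], [0, 0, 0, -0.042, -0.004, 0.182, 0], [0, 0, 0, -0.042, -0.004, 0.182, 0]]]}}

```text
time: 3.1
ee_pos: [0.4565, -0.2061, 0.1435]
eef_rot: [0.991, 0.134, 0.001, -0.0]
ft_force: [-1.3, 5.8, 9.4]
width: 0.0002
grip_force: 4.7
```

```bash
python3 - <<'E'
from bench import cams,readout
import cv2,numpy as np
print(readout.read_state()["ft_force"])
c=cams.camera("scene")["img"];cv2.imwrite("pics/down.png",cv2.resize(c[60:360,80:420,::-1],None,fx=2,fy=2))
E
```

```text
[-1.32345518  5.82900183  9.40837507]
```

View pics/down.png

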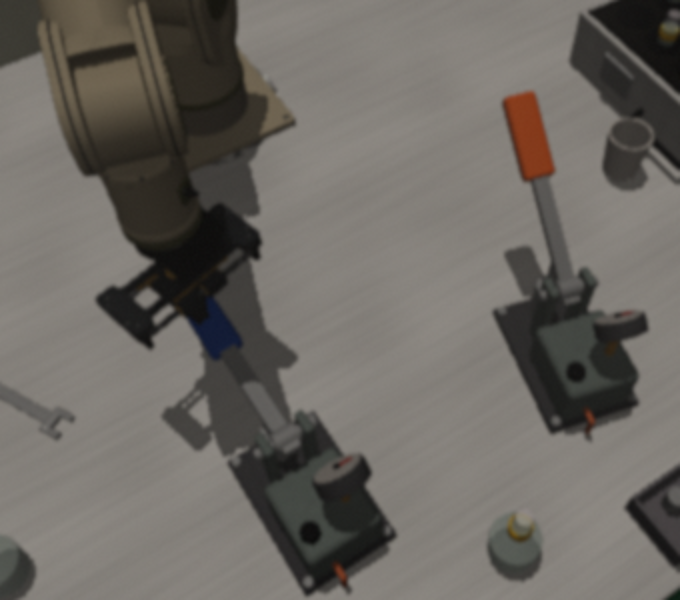

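The picture shows the fingers on the blue grip (215,330) with the lever down, and the orange lever still up. The tip height corresponds to about 0.67 rad. Next I release it.

>>> {"method": "step_arm", "body": {"deltas": [[[0, 0, 0, 0.001, 0, -0.025, 0], [0, 0, 0, 0.006, 0.001, -0.055, 0], [0, 0, 0, 0.017, 0.002, -0.085, 0], [0, 0, 0, 0.032, 0.003, -0.115, 0], [0, 0, 0, 0.042, 0.004, -0.15, 0], [0, 0, 0, 0.042, 0.004, -0.182, 0], [0, 0, 0, 0.042, 0.004, -0.182, 0], [0, 0, 0, 0.042, 0.004, -0.182, 0], [0, 0, 0, 0.042, 0.004, -0.182, 0], [0, 0, 0, 0.042, 0.004, -0.182, 0], [0, 0, 0, 0.042, 0.004, -0.182, 0], [0, 0, 0, 0.042, 0.004, -0.182, 0], [0, 0, 0, 0.042, 0.004, -0.182, 0], [0, 0, 0, 0.042, 0.004, -0.182, 0]]]}}

```text
time: 4.9
ee_pos: [0.498, -0.1985, 0.3246]
eef_rot: [0.991, 0.135, 0.0, 0.0]
ft_force: [-0.7, 0.8, -0.1]
width: 0.0001
grip_force: 0.0
```

```bash
python3 - <<'E'
from bench import cams,readout
import cv2,numpy as np
print(readout.read_state()["ft_force"])
c=cams.camera("scene")["img"];w=cams.camera("wrist")["img"]
cv2.imwrite("pics/up.png",cv2.resize(np.hstack([c,w])[:,:,::-1],(800,300),interpolation=cv2.INTER_AREA))
E
```

```text
[-0.65646381  0.7809608  -0.06897256]
```

View pics/up.png

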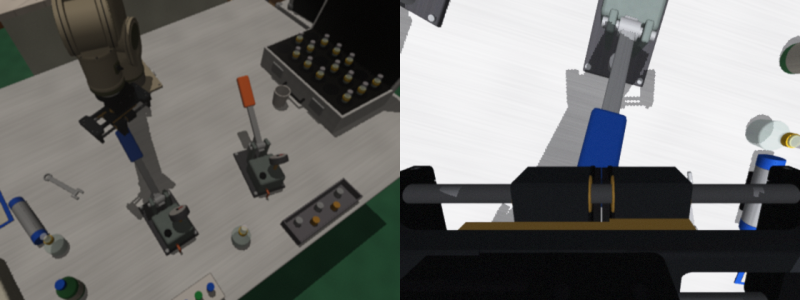

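The lever has sprung back up. The wrist view shows the grip (605,140) in line with the fingers (600,195). Next are strokes two and three.

>>> {"method": "step_arm", "body": {"deltas": [[[0, 0, 0, 0, 0, 0.037, 0], [0, 0, 0, 0, 0, 0.057, 0], [0, 0, 0, -0.016, -0.002, 0.077, 0], [0, 0, 0, -0.026, -0.003, 0.097, 0], [0, 0, 0, -0.033, -0.003, 0.117, 0], [0, 0, 0, -0.038, -0.004, 0.137, 0], [0, 0, 0, -0.041, -0.004, 0.157, 0], [0, 0, 0, -0.042, -0.004, 0.177, 0], [0, 0, 0, -0.042, -0.004, 0.182, 0], [0, 0, 0, -0.042, -0.004, 0.182, 0], [0, 0, 0, -0.042, -0.004, 0.182, 0]]]}}

```text
time: 6.38
ee_pos: [0.4575, -0.2046, 0.1436]
eef_rot: [0.991, 0.135, 0.001, -0.0]
ft_force: [-1.7, 6.4, 9.8]
width: 0.0003
grip_force: 4.7
```

>>> {"method": "step_arm", "body": {"deltas": [[[0, 0, 0, 0.001, 0, -0.025, 0], [0, 0, 0, 0.006, 0.001, -0.055, 0], [0, 0, 0, 0.017, 0.002, -0.085, 0], [0, 0, 0, 0.032, 0.003, -0.115, 0], [0, 0, 0, 0.042, 0.004, -0.15, 0], [0, 0, 0, 0.042, 0.004, -0.182, 0], [0, 0, 0, 0.042, 0.004, -0.182, 0], [0, 0, 0, 0.042, 0.004, -0.182, 0], [0, 0, 0, 0.042, 0.004, -0.182, 0], [0, 0, 0, 0.042, 0.004, -0.182, 0], [0, 0, 0, 0.042, 0.004, -0.182, 0], [0, 0, 0, 0.042, 0.004, -0.182, 0], [0, 0, 0, 0.042, 0.004, -0.182, 0], [0, 0, 0, 0.042, 0.004, -0.182, 0], [0, 0, 0, 0.042, 0.004, -0.182, 0], [0, 0, 0, 0.042, 0.004, -0.182, 0]]]}}

```text
time: 8.38
ee_pos: [0.4979, -0.1985, 0.3245]
eef_rot: [0.991, 0.134, 0.0, 0.0]
ft_force: [0.3, 0.1, -0.0]
width: 0.0004
grip_force: 0.0
```

>>> {"method": "step_arm", "body": {"deltas": [[[0, 0, 0, 0, 0, 0.037, 0], [0, 0, 0, 0, 0, 0.057, 0], [0, 0, 0, -0.016, -0.002, 0.077, 0], [0, 0, 0, -0.026, -0.003, 0.097, 0], [0, 0, 0, -0.033, -0.003, 0.117, 0], [0, 0, 0, -0.038, -0.004, 0.137, 0], [0, 0, 0, -0.041, -0.004, 0.157, 0], [0, 0, 0, -0.042, -0.004, 0.177, 0], [0, 0, 0, -0.042, -0.004, 0.182, 0], [0, 0, 0, -0.042, -0.004, 0.182, 0], [0, 0, 0, -0.042, -0.004, 0.182, 0]]]}}

```text
time: 9.75
ee_pos: [0.4575, -0.2045, 0.1436]
eef_rot: [0.991, 0.135, 0.001, -0.0]
ft_force: [-1.4, 6.4, 9.6]
width: 0.0005
grip_force: 4.7
```

>>> {"method": "step_arm", "body": {"deltas": [[[0, 0, 0, 0.001, 0, -0.025, 0], [0, 0, 0, 0.006, 0.001, -0.055, 0], [0, 0, 0, 0.017, 0.002, -0.085, 0], [0, 0, 0, 0.032, 0.003, -0.115, 0], [0, 0, 0, 0.042, 0.004, -0.15, 0], [0, 0, 0, 0.042, 0.004, -0.182, 0], [0, 0, 0, 0.042, 0.004, -0.182, 0], [0, 0, 0, 0.042, 0.004, -0.182, 0], [0, 0, 0, 0.042, 0.004, -0.182, 0], [0, 0, 0, 0.042, 0.004, -0.182, 0], [0, 0, 0, 0.042, 0.004, -0.182, 0], [0, 0, 0, 0.042, 0.004, -0.182, 0], [0, 0, 0, 0.042, 0.004, -0.182, 0], [0, 0, 0, 0.042, 0.004, -0.182, 0], [0, 0, 0, 0.042, 0.004, -0.182, 0], [0, 0, 0, 0.042, 0.004, -0.182, 0]]]}}

```text
time: 11.75
ee_pos: [0.4979, -0.1985, 0.3246]
eef_rot: [0.991, 0.134, 0.0, 0.0]
ft_force: [0.2, 0.4, 0.6]
width: 0.0008
grip_force: 0.0
```

```bash
python3 - <<'E'
from bench import cams
from h import *
c=cams.camera("scene")["img"]
print(blob(c,"blue",(180,202)),blob(c,"orange",(345,128)))
cv2.imwrite("pics/end.png",c[:,:,::-1])
E
```

```text
(array([181.49180328, 204.12295082]), np.int32(732), ((180.570068359375, 201.4617919921875), (47.32655334472656, 17.95695686340332), 61.38954162597656)) (array([343.9202454 , 127.46779141]), np.int32(652), ((343.9629211425781, 127.60633087158203), (41.948272705078125, 15.617376327514648), 75.52970886230469))
```

View pics/end.png

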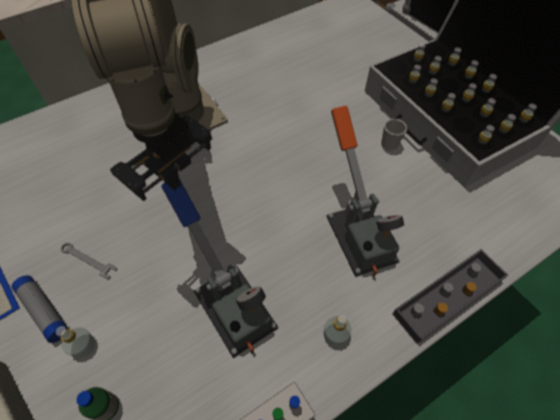

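The blue grip is at (181,201) and the orange grip at (344,127), both in their starting pixel positions. Both levers are up and the tool is clear of the grip.

```bash
python3 -c "
from bench import r
print(r.close_job())"
```

```text
the job is handed in; nothing more can be done
None
```

I gave the blue pump three full strokes (about 0.67 rad down, estimated from the tool height), left both levers up with the arm clear, and handed the job in at about 12 s; no verdict came back.

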